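Pack the airway training kit under its cantilever tray

TASK

Swing the case's clear top tray up and fully back by its bar handle, then move the four pieces from the drying rack of grey holder blocks into the foam pockets of the case, one upright in each pocket, in the reverse order: the leftmost piece in the rack goes into the rightmost pocket and so on, as seen from the robot, so that the class sitting opposite finds them in the order you see now. With all four in place, swing the tray back down over them and let go.

Things in the scene. Friction and masses are not known exactly. Their poses are not given: they have to be found in the camera images.
- spray: Small white spray bottle, 30 mm diameter, 86 mm tall, with a paper band, shoulder and thin white nozzle at the top (body 30 mm wide up to 58 mm). Origin: centre of underside, z up its axis. Round: grip from above, 47 mm above its underside, in any direction.
- scope: Stubby laryngoscope battery handle: dark steel cylinder with bright grip rings and a small steel hook block on top, 31 mm diameter up to 72 mm, 86 mm tall. Origin: centre of underside, z up its axis. Round: grip from above, 47 mm above its underside, in any direction.
- valve: Breathing-bag valve: clear tube foot 28 mm diameter up to 34 mm, a wider round white housing 40 mm diameter from 34 to 60 mm with a grey band, clear port 22 mm diameter on top, 76 mm tall. Origin: centre of underside, z up its axis. Round: grip from above, 47 mm above its underside, in any direction.
- vial: Amber glass medicine vial with a paper band and an aluminium cap, 30 mm diameter up to 50 mm, 66 mm tall. Origin: centre of underside, z up its axis. Round: grip from above, 47 mm above its underside, in any direction.
- block_spray: Grey holder block in which the spray bottle starts: one of four identical, 54 x 54 x 24 mm, fixed 58 mm apart in a row on a steel drip tray (the drying rack). Open square well 36 mm wide, its floor 8 mm above the table. Origin: centre of underside, 4 mm above the table; y along the row to the left as seen from the robot, x away from it. Order in the row varies.
- block_scope: Grey holder block in which the laryngoscope handle starts: one of four identical, 54 x 54 x 24 mm, fixed 58 mm apart in a row on a steel drip tray (the drying rack). Open square well 36 mm wide, its floor 8 mm above the table. Origin: centre of underside, 4 mm above the table; y along the row to the left as seen from the robot, x away from it. Order in the row varies.
- block_valve: Grey holder block in which the valve starts: one of four identical, 54 x 54 x 24 mm, fixed 58 mm apart in a row on a steel drip tray (the drying rack). Open square well 36 mm wide, its floor 8 mm above the table. Origin: centre of underside, 4 mm above the table; y along the row to the left as seen from the robot, x away from it. Order in the row varies.
- block_vial: Grey holder block in which the vial starts: one of four identical, 54 x 54 x 24 mm, fixed 58 mm apart in a row on a steel drip tray (the drying rack). Open square well 36 mm wide, its floor 8 mm above the table. Origin: centre of underside, 4 mm above the table; y along the row to the left as seen from the robot, x away from it. Order in the row varies.
- case: Grey open case, 136 (x) x 276 (y) mm, fixed; walls 40 mm high. Origin: centre of underside; x away from the robot, y left. Grey foam, top at 28 mm, has 4 equal pockets 46 mm square at x=0, y=+87, +29, -29, -87 mm, floors 8 mm above the table. End plates at y=+-136, x 4 to 66, 104 mm high. Clear tray 116 x 240 mm covers the pockets at first; its underside is then at 104 mm.
- tray_handle (a point): Middle of the clear tray's black bar handle: 96 mm long along case y, 12 x 12 mm, clear above the tray; pinch from above, closing along case x. The tray (0.3 kg) stays level on parallel links; this point runs on an arc of radius 85 mm about case x=62, z=132 mm: down x=-20, z=154; over the top z=217; open, at a stop, x=146, z=117. Stays at either end, falls from between; needs under 8 N.
There are look-alikes about, which are no part of the job. What is shaped like the valve but red is not meant. What is shaped like the spray but yellow is not meant.

How it is judged:
By the outcome, as a careful person would: the job done as asked, in the order asked, and still so for the second after the job is handed in, with the robot touching nothing.
It also fails if it takes over 147 s, if anything falls off the work surface, if the arm or the gripper's body presses on something with over 40 N, if the wrist force passes 120 N, or if a joint passes its speed limit or range.

ROBOT

A 6-joint arm with a two-finger parallel gripper is mounted at the origin on the work surface. World frame = base frame: x ahead of the robot, y to its left, z up, the work surface at z = 0. Lengths are in m, angles in rad, forces in N, time in s.
With the tool pointing down it reaches from about 0.35 to 0.775 m from the base axis. Payload 5.5 kg.
Tool frame: the origin (TCP) lies at the very end of the fingers, on their centre line; the grasp point (between the pads) lies env.hold_point_z behind it (env.hold_point_z is the distance from the TCP to the grasp point, in m); z points along the fingers, y is the line along which they close (so a half turn about z gives the same grasp; the last joint's range is limited). The gripper opens to 85 mm and grips with 20 to 120 N. Pads are 22 mm wide; open, the fingers measure 114 mm over their backs; the gripper's body (76 mm by 85 mm) begins 54 mm behind the grasp point. The pads swing forward as they close: fully open they stand 13 mm farther back than shut.
Start: joints at [0.966, 0.313, 0.046, 1.304, 0, 1.431], TCP at [0.258, 0.514, 0.231] pointing down, gripper open.
Joint ranges: [-2.76, 2.76], [-0.86, 1.69], [-1.03, 1.26], [-2.2, 2.34], [-1.47, 1.5], [-3.14, 3.14]. Speed limits (rad/s): [2.57, 2.57, 3.14, 3.14, 3.14, 3.14].

INTERFACE

Orientations are given as a unit quaternion [w, x, y, z].
In Python, from workcell import env gives the robot as it stands.
- The arm moves only by the tool carry_out, never from a script. Its argument "steps" is a list of rows, each a list of 3 entries, a list of its own where there are three numbers: the turn, a rotation vector about the tool's x, y, z in degrees, then the shift along the tool's x, y, z in cm, then the closure in counts, from 0 (fully open) to 255 (shut). A call has exactly 8 rows; each row is the pose to reach, as a shift and turn from the pose commanded when the call began, along the tool's axes at that moment; what a row does not reach only later rows make up. A row lasts 1/8 s, in which the tool goes at most 62.5 mm and 10.7 degrees, less where a joint would pass 70% of its speed; a pose out of reach is approached as far as the arm can. A call with a gripper value outside its range is refused whole. The fingers move at their own pace and stop on an object; "force" is the grip in N (left out, the last holds). Time passes only in rows, so rows that repeat a pose let the fingers close, or fill a call up. It gives the time, the measured TCP pose, the force, the opening and the grip force at its end, in the units of the state.
- env.get_state(): the state, without advancing time (a new reading comes with each control period).
- env.read_camera(name): name is "side" or "top" or "wrist"; returns (picture, depth): 480x640x3 uint8, red, green, blue; 480x640 float32, m along the optical axis (not along the pixel's ray), 0 where there is no reading.
- env.get_calibration(name): a dict with "fx", "fy", "cx", "cy" (pixels), "origin" and "orientation" of the camera in the world. Camera axes: x right, y up, looking along -z (the intrinsics and any distortion apply to the point x, -y, -z); pixel columns grow to the right and rows downward; lengths in m; the calibration is good to about 2 mm. A picture is of the moment at which its call begins: read the wrist's pose just before it. get_calibration takes no time and is no camera call; for the wrist camera it gives the pose at the moment of the call.
- env.hand_in(): hands the job in; it is judged then, once.
The state is a dict: "clock": time; "joint_pos": joint angles; "qvel": joint speeds; "tau": joint torques, N m; "tcp_pos": TCP position; "orientation": TCP orientation; "wrist_force": force on the tool from outside, world axes, zero at the start; "ft_torque": the same for the moment, N m; "finger_gap": finger opening in m; "grip_force": force on a finger pad.
Only numpy, scipy, OpenCV 4.12 (cv2) and the standard library are available. Lean on these libraries where they do the work, as an engineer would, in place of code of your own. Each camera call takes 0.05 s, during which the arm holds its last target. There are 200 camera calls.

## Working session

There is one attempt and no reset: what is moved stays moved. The work goes in short steps, Python scripts to look and compute and a tool call to move; the robot and the scene stay as the last step left them, time stands still between calls to the robot, and variables do not carry over. Pictures are saved under pics/ and viewed, at most 14 in all, crops included, and the job is handed in when it is done.

Besides the shell and the picture viewer there is one more tool, called by a JSON object that holds its "api" and its "payload", one argument or row to a line. carry_out: Moves the arm, as the interface text tells. Its arguments: {"type":"object","properties":{"steps":{"type":"array","items":{"type":"array"}},"force":{"type":"number"}},"required":["steps"]}

```bash
mkdir -p pics; ls
python3 - <<'E'
from workcell import env
import cv2,numpy as np
s=env.get_state();print(s, env.hold_point_z)
for n in ["side","top"]:
    p,d=env.read_camera(n);cv2.imwrite(f"pics/{n}0.png",p[...,::-1]);np.savez(f"{n}0.npz",p=p,d=d)
    print(n,env.get_calibration(n))
print(env.get_calibration("wrist"))
E
```

```text
pics
{'clock': 0.0, 'joint_pos': array([ 9.66422944e-01,  3.14005633e-01,  4.49616040e-02,  1.30362565e+00,
       -9.48755366e-06,  1.43118579e+00]), 'qvel': array([-0.00123044, -0.00082511, -0.00166554,  0.0009603 , -0.0005141 ,
        0.00059432]), 'tau': array([ 1.10444998e-04, -4.80630040e+01,  2.98531723e+01,  1.92882505e-02,
        2.04277802e-05,  3.80930965e-05]), 'tcp_pos': array([0.25743302, 0.51355885, 0.23039882]), 'orientation': array([-3.36035883e-04,  2.30295480e-01,  9.73120298e-01, -8.74335994e-04]), 'wrist_force': array([-0.13487403,  0.06604374,  0.03146815]), 'ft_torque': array([-0.01273962,  0.07234353,  0.01072594]), 'grip_force': 0.0, 'finger_gap': 0.08554693763755848} 0.0187
side {'fx': 518.4913341246591, 'fy': 518.4913341246591, 'cx': 311.9716121255285, 'cy': 244.64254662712312, 'origin': array([-0.21137128, -0.49805539,  0.7062536 ]), 'orientation': array([ 0.78103382,  0.41912702, -0.21005758, -0.41254641])}
top {'fx': 533.7158691921182, 'fy': 533.7158691921182, 'cx': 314.73632489920595, 'cy': 242.8752633498226, 'origin': array([ 0.43773529, -0.01160581,  0.97616251]), 'orientation': array([ 0.71666678,  0.01466131, -0.03682298, -0.69628862])}
{'fx': 365.5472349765151, 'fy': 365.5472349765151, 'cx': 318.11516012514, 'cy': 239.75728787172798, 'origin': array([0.19053558, 0.54725368, 0.37232317]), 'orientation': array([ 0.84065801, -0.12938913, -0.07877669,  0.51994884])}
```

View pics/top0.png

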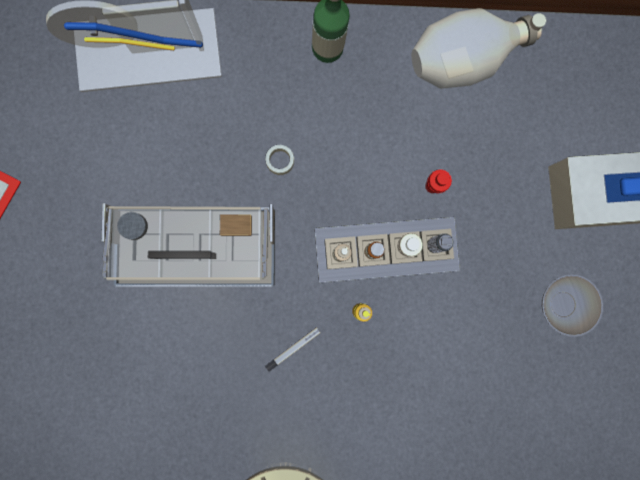

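View pics/side0.png

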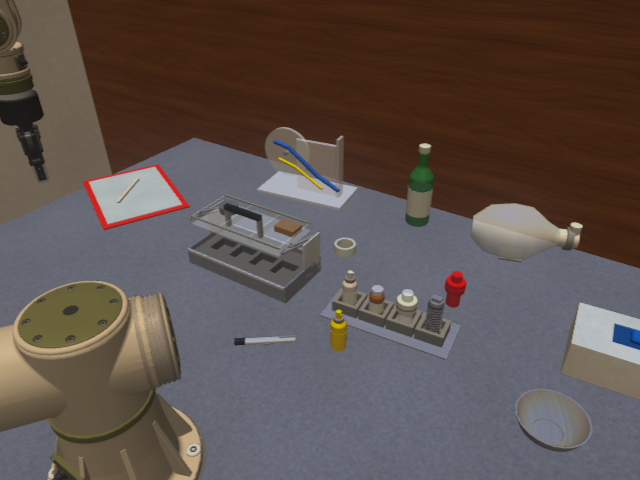

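The top view shows the case at about (190,245), with the handle at (182,255) and two loose-looking items on or under the tray at (131,226) and (236,225). The rack, left to right, holds spray (342,252), vial (375,250), valve (410,245) and scope (441,243). The red valve at (439,181) and yellow spray (363,313) are decoys.

```bash
cat > h.py <<'E'
import numpy as np,cv2
from scipy.spatial.transform import Rotation as R
from workcell import env
def rot(q): return R.from_quat([q[1],q[2],q[3],q[0]])
def rays(c,uv):
    uv=np.atleast_2d(uv).astype(float)
    d=np.c_[(uv[:,0]-c["cx"])/c["fx"],-(uv[:,1]-c["cy"])/c["fy"],-np.ones(len(uv))]
    return rot(c["orientation"]).apply(d)
def onplane(c,uv,z):
    r=rays(c,uv);o=np.array(c["origin"]);return o+r*((z-o[2])/r[:,2])[:,None]
def cloud(c,d):
    v,u=np.mgrid[:d.shape[0],:d.shape[1]]
    P=np.array(c["origin"])+rays(c,np.c_[u.ravel(),v.ravel()])*d.ravel()[:,None]
    P[d.ravel()==0]=np.nan
    return P.reshape(*d.shape,3)
def rect(P):
    (c,s,a)=cv2.minAreaRect((P[:,:2]*1000).astype(np.float32));return np.round(c,1),np.round(s,1),round(a,2)
E
python3 - <<'E'
from h import *
c=env.get_calibration("top");z=np.load("top0.npz");p,d=z["p"],z["d"];P=cloud(c,d);Z=P[...,2]
print("table z",np.nanmedian(Z[330:400,420:520]), (d==0).mean())
for (u,v) in [(342,252),(375,250),(410,245),(445,243),(131,226),(236,225),(280,146),(182,255),(104,246),(200,215),(114,283)]:
    w=P[v-1:v+2,u-1:u+2].reshape(-1,3);print((u,v),np.round(np.nanmedian(w,0),3))
def comp(m,box,k=0):
    x0,y0,x1,y1=box;M=np.zeros(m.shape,np.uint8);M[y0:y1,x0:x1]=m[y0:y1,x0:x1]
    if k: M=cv2.morphologyEx(M,cv2.MORPH_OPEN,np.ones((k,k)))
    return M>0
rb=(305,205,470,295)
m=comp((Z>.02)&(Z<.034),rb,2);print("blocks",m.sum(),rect(P[m]))
# rack colour based: blocks tan vs blue-grey tray
m=comp(p[...,0].astype(int)>p[...,2].astype(int)+5,rb);print("blocks col",rect(onplane(c,np.argwhere(m)[:,::-1],.028)))
m=comp((Z>.05),rb);n,l,s,ce=cv2.connectedComponentsWithStats(m.astype(np.uint8))
for i in range(1,n):
    if s[i,4]>15:
        q=P[l==i];print("piece",s[i],np.round(q[q[:,2]>q[:,2].max()-.006].mean(0),4),q[:,2].max())
g=p.max(2);m=comp(g<60,(140,240,225,270));print("handle",m.sum(),rect(onplane(c,np.argwhere(m)[:,::-1],.16)),np.nanmedian(Z[m]))
cb=(95,190,285,300)
for a,b in [(.035,.045),(.1,.115),(.02,.034)]:
    m=comp((Z>a)&(Z<b),cb);print(a,m.sum(),rect(P[m]) if m.sum() else 0)
x=cv2.resize(p[190:300,95:475],None,fx=2.1,fy=2.1,interpolation=cv2.INTER_CUBIC);cv2.imwrite("pics/top_crop.png",x[...,::-1])
E
```

```text
table z 3.424641378296789e-05 0.003916015625
(342, 252) [ 0.489 -0.084  0.093]
(375, 250) [ 0.495 -0.141  0.074]
(410, 245) [ 0.504 -0.2    0.083]
(445, 243) [ 0.509 -0.256  0.094]
(131, 226) [0.519 0.255 0.122]
(236, 225) [0.526 0.089 0.121]
(280, 146) [0.682 0.027 0.023]
(182, 255) [0.473 0.165 0.159]
(104, 246) [0.487 0.3   0.112]
(200, 215) [0.542 0.15  0.106]
(114, 283) [0.426 0.305 0.038]
blocks 1839 (array([ 499.2, -179.2]), array([ 51.6, 235.5]), 6.82)
blocks col (array([ 501.3, -173.7]), array([ 53.5, 227.5]), 6.38)
piece [398 233  24  24 454] [ 0.5073 -0.2038  0.084 ] 0.08769456470721626
piece [432 233  21  19 312] [ 0.5121 -0.2587  0.0941] 0.09733587328312077
piece [367 241  18  17 235] [ 0.498  -0.1436  0.0756] 0.08041708313351192
piece [333 244  19  17 242] [ 0.4911 -0.0869  0.0937] 0.09674594652495816
handle 27 (array([473.8, 167.8]), array([ 7.6, 93.6]), 1.69) 0.1580887452350046
0.035 619 (array([495.4, 170.2]), array([137.6, 275.2]), 1.64)
0.1 8271 (array([498.4, 171.2]), array([123.6, 275.5]), 1.48)
0.02 808 (array([495.3, 168.7]), array([126.5, 272.5]), 1.58)
```

View pics/top_crop.png

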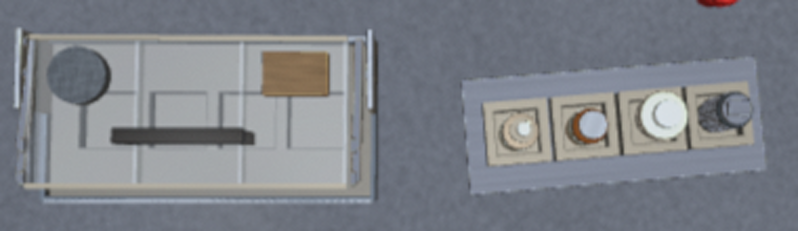

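The upscaled crop confirms the order and that the two items lie on the clear tray, so it has to be swung gently. Sizes match: case 137.6 x 275 at yaw 1.6°, blocks 53.5 x 227.5 at yaw 6.5°. First I'll move above the handle.

{"api": "carry_out", "payload": {
  "steps": [
    [[0, 0, 8], [-4.4, -2.6, -0.1], 0],
    [[0, 0, 16], [-8.7, -5.3, -0.2], 40],
    [[0, 0, 24], [-13.1, -7.9, -0.4], 80],
    [[0, 0, 32], [-17.4, -10.6, -0.5], 110],
    [[0, 0, 40], [-21.8, -13.2, -0.6], 110],
    [[0, 0, 48], [-26.1, -15.8, -0.8], 110],
    [[0, 0, 56], [-30.5, -18.5, -0.9], 110],
    [[0, 0, 61.8], [-34.9, -21.1, -1.0], 110]
  ],
  "force": 50
}}

```text
clock: 1.1
tcp_pos: [0.4756, 0.1674, 0.2411]
orientation: [-0.0, 0.699, 0.715, -0.0]
wrist_force: [0.0, 0.9, 0.5]
finger_gap: 0.0489
grip_force: 0.0
```

{"api": "carry_out", "payload": {
  "steps": [
    [[0, 0, 0], [0, 0, 0], 110],
    [[0, 0, 0], [0, 0, 0], 110],
    [[0, 0, 0], [0, 0, 0], 110],
    [[0, 0, 0], [0, 0, 0], 110],
    [[0, 0, 0], [0, 0, 0], 110],
    [[0, 0, 0], [0, 0, 0], 110],
    [[0, 0, 0], [0, 0, 0], 110],
    [[0, 0, 0], [0, 0, 0], 110]
  ]
}}

```text
clock: 2.1
tcp_pos: [0.4752, 0.169, 0.2413]
orientation: [-0.0, 0.697, 0.717, 0.0]
wrist_force: [-0.1, -0.2, 0.3]
finger_gap: 0.0482
grip_force: 0.0
```

```bash
cat >> h.py <<'E'
def st():
    s=env.get_state();M=rot(s["orientation"]).as_matrix()
    print("t",round(s["clock"],2),"tcp",np.round(s["tcp_pos"],4),"yaw(y')",round(np.degrees(np.arctan2(M[1,1],M[0,1])),2),"tilt",np.round(M[2],3),"F",np.round(s["wrist_force"],1),"gap",round(s["finger_gap"],4),"grip",round(s["grip_force"],1),"j",np.round(s["joint_pos"],2));return s,M
def delta(xyz):
    s,M=st();print("shift cm to",xyz,np.round(M.T@(np.array(xyz)-s["tcp_pos"])*100,2))
E
python3 - <<'E'
from h import *
delta([.475,.169,.1353])
c=env.get_calibration("wrist");p,d=env.read_camera("wrist");cv2.imwrite("pics/w1.png",p[...,::-1]);np.savez("w1.npz",p=p,d=d)
P=cloud(c,d);m=(p.max(2)<60)&(P[...,2]>.145)&(P[...,2]<.17)&(abs(P[...,1]-.17)<.08)&(abs(P[...,0]-.475)<.04)
print(m.sum(),rect(P[m]),np.median(P[m],0),np.argwhere(m).mean(0))
E
```

```text
t 2.1 tcp [0.4752 0.169  0.2413] yaw(y') 1.57 tilt [ 0.  0. -1.] F [-0.1 -0.2  0.3] gap 0.0482 grip 0.0 j [ 0.18  0.17 -0.11  1.29  0.    1.73]
shift cm to [0.475, 0.169, 0.1353] [ 0.   -0.02 10.6 ]
2473 (array([475.4, 169.3]), array([11.3, 95.3]), 1.97) [0.47551606 0.17354869 0.15908166] [241.0283057 316.6514355]
```

View pics/w1.png

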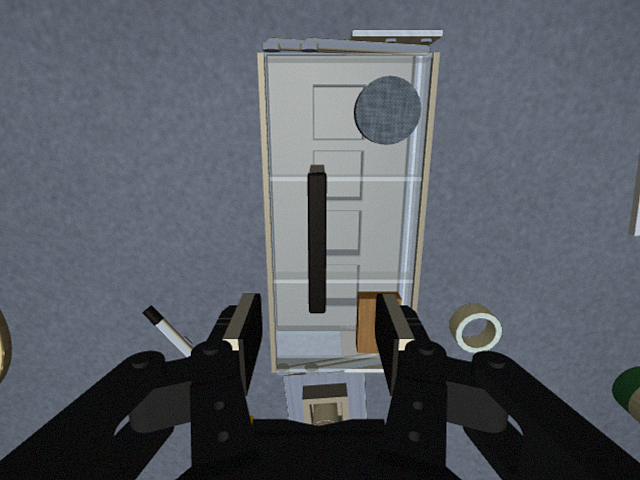

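The wrist view shows the handle bar centred at (317,241) between the open fingers, measured at (0.4754, 0.1693), which agrees with the first fix. Next I'll descend and pinch while a script tabulates the arc.

{"api": "carry_out", "payload": {
  "steps": [
    [[0, 0, 0], [0, 0, 1.5], 110],
    [[0, 0, 0], [0, 0, 4], 110],
    [[0, 0, 0], [0, 0, 6.5], 110],
    [[0, 0, 0], [0, 0, 8.5], 110],
    [[0, 0, 0], [0, 0, 10], 110],
    [[0, 0, 0], [0, 0, 10.4], 110],
    [[0, 0, 0], [0, 0, 10.5], 110],
    [[0, 0, 0], [0, 0, 10.5], 170]
  ],
  "force": 50
}}

```text
clock: 3.15
tcp_pos: [0.4757, 0.1691, 0.1369]
orientation: [0.0, 0.697, 0.717, 0.001]
wrist_force: [0.4, 0.0, -0.3]
finger_gap: 0.0313
grip_force: 0.0
```

{"api": "carry_out", "payload": {
  "steps": [
    [[0, 0, 0], [0, 0, 0], 200],
    [[0, 0, 0], [0, 0, 0], 230],
    [[0, 0, 0], [0, 0, 0], 255],
    [[0, 0, 0], [0, 0, 0], 255],
    [[0, 0, 0], [0, 0, 0], 255],
    [[0, 0, 0], [0, 0, 0], 255],
    [[0, 0, 0], [0, 0, 0], 255],
    [[0, 0, 0], [0, 0, 0], 255]
  ]
}}

```text
clock: 4.15
tcp_pos: [0.4743, 0.169, 0.137]
orientation: [-0.0, 0.697, 0.717, -0.0]
wrist_force: [-3.9, -0.2, 5.9]
finger_gap: 0.011
grip_force: 49.6
```

Run:
```python
from h import *
st()
k=np.arange(0,25);t=np.radians(77.5+87.5*np.cos(np.pi*k/24))
y=8.5*np.cos(t);z=-8.5*np.sin(t);y-=y[0];z-=z[0]
for a in (0,8,16): print([[round(v-y[a],2),round(w-z[a],2)] for v,w in zip(y[a+1:a+9],z[a+1:a+9])])
```

```text
t 4.15 tcp [0.4743 0.169  0.137 ] yaw(y') 1.58 tilt [ 0.    -0.001 -1.   ] F [-3.9 -0.2  5.9] gap 0.011 grip 49.6 j [ 0.18  0.23 -0.31  1.04  0.    1.73]
[[np.float64(0.03), np.float64(-0.11)], [np.float64(0.13), np.float64(-0.42)], [np.float64(0.31), np.float64(-0.94)], [np.float64(0.62), np.float64(-1.62)], [np.float64(1.09), np.float64(-2.44)], [np.float64(1.76), np.float64(-3.33)], [np.float64(2.66), np.float64(-4.24)], [np.float64(3.8), np.float64(-5.07)]]
[[np.float64(1.37), np.float64(-0.67)], [np.float64(2.91), np.float64(-1.1)], [np.float64(4.57), np.float64(-1.23)], [np.float64(6.25), np.float64(-1.03)], [np.float64(7.86), np.float64(-0.5)], [np.float64(9.3), np.float64(0.32)], [np.float64(10.52), np.float64(1.36)], [np.float64(11.48), np.float64(2.54)]]
[[np.float64(0.68), np.float64(1.23)], [np.float64(1.12), np.float64(2.43)], [np.float64(1.35), np.float64(3.53)], [np.float64(1.43), np.float64(4.47)], [np.float64(1.42), np.float64(5.22)], [np.float64(1.37), np.float64(5.76)], [np.float64(1.32), np.float64(6.09)], [np.float64(1.3), np.float64(6.2)]]
```

{"api": "carry_out", "payload": {
  "steps": [
    [[0, 0, 0], [0, 0.03, -0.11], 255],
    [[0, 0, 0], [0, 0.13, -0.42], 255],
    [[0, 0, 0], [0, 0.31, -0.94], 255],
    [[0, 0, 0], [0, 0.62, -1.62], 255],
    [[0, 0, 0], [0, 1.09, -2.44], 255],
    [[0, 0, 0], [0, 1.76, -3.33], 255],
    [[0, 0, 0], [0, 2.66, -4.24], 255],
    [[0, 0, 0], [0, 3.8, -5.07], 255]
  ]
}}

```text
clock: 5.15
tcp_pos: [0.5124, 0.1701, 0.1879]
orientation: [-0.001, 0.697, 0.717, -0.001]
wrist_force: [-4.5, 0.1, -2.0]
finger_gap: 0.0108
grip_force: 49.0
```

{"api": "carry_out", "payload": {
  "steps": [
    [[0, 0, 0], [0, 1.37, -0.67], 255],
    [[0, 0, 0], [0, 2.91, -1.1], 255],
    [[0, 0, 0], [0, 4.57, -1.23], 255],
    [[0, 0, 0], [0, 6.25, -1.03], 255],
    [[0, 0, 0], [0, 7.86, -0.5], 255],
    [[0, 0, 0], [0, 9.3, 0.32], 255],
    [[0, 0, 0], [0, 10.52, 1.36], 255],
    [[0, 0, 0], [0, 11.48, 2.54], 255]
  ]
}}

```text
clock: 6.15
tcp_pos: [0.6283, 0.1732, 0.1605]
orientation: [-0.0, 0.697, 0.717, -0.0]
wrist_force: [-6.3, 1.5, -3.4]
finger_gap: 0.0108
grip_force: 49.2
```

{"api": "carry_out", "payload": {
  "steps": [
    [[0, 0, 0], [0, 0.68, 1.23], 255],
    [[0, 0, 0], [0, 1.12, 2.43], 255],
    [[0, 0, 0], [0, 1.35, 3.53], 255],
    [[0, 0, 0], [0, 1.43, 4.47], 255],
    [[0, 0, 0], [0, 1.42, 5.22], 255],
    [[0, 0, 0], [0, 1.37, 5.76], 255],
    [[0, 0, 0], [0, 1.32, 6.09], 255],
    [[0, 0, 0], [0, 1.3, 6.2], 255]
  ]
}}

```text
clock: 7.15
tcp_pos: [0.6402, 0.1736, 0.1006]
orientation: [-0.0, 0.697, 0.717, -0.0]
wrist_force: [-8.6, -0.0, 9.5]
finger_gap: 0.0109
grip_force: 50.9
```

Run:
```python
from h import *
st()
p,d=env.read_camera("side");cv2.imwrite("pics/s1.png",p[...,::-1])
```

```text
t 7.15 tcp [0.6402 0.1736 0.1006] yaw(y') 1.58 tilt [ 0. -0. -1.] F [-8.6 -0.   9.5] gap 0.0109 grip 50.9 j [0.14 0.54 0.07 1.1  0.   1.69]
```

View pics/s1.png

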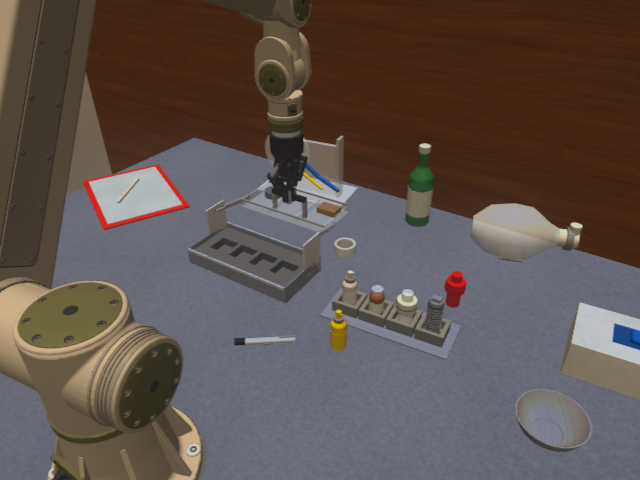

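The side view shows the tray lying fully back with both items still on it, and the four pockets open and empty. The TCP travelled +165 mm in x and ended 36 mm lower, which matches the stop. Now release, rise and go above the spray.

{"api": "carry_out", "payload": {
  "steps": [
    [[0, 0, 0], [0, 0, 0], 200],
    [[0, 0, 0], [0, 0, 0], 150],
    [[0, 0, 0], [0, 0, 0], 110],
    [[0, 0, 0], [0, 0, 0], 110],
    [[0, 0, 0], [0, 0, -2], 110],
    [[0, 0, 0], [0, 0, -5], 110],
    [[0, 0, 0], [0, 0, -8], 110],
    [[0, 0, 0], [0, 0, -11], 110]
  ],
  "force": 40
}}

```text
clock: 8.2
tcp_pos: [0.641, 0.1734, 0.2105]
orientation: [0.0, 0.697, 0.717, 0.0]
wrist_force: [0.6, -0.0, 0.9]
finger_gap: 0.0486
grip_force: 0.0
```

{"api": "carry_out", "payload": {
  "steps": [
    [[0, 0, -1], [-3.6, -2.2, 0], 110],
    [[0, 0, -2], [-7.6, -4.6, 0], 110],
    [[0, 0, -3], [-11.8, -7.2, 0], 110],
    [[0, 0, -4], [-16, -9.8, 0], 110],
    [[0, 0, -5], [-20, -12.2, 0], 110],
    [[0, 0, -5], [-23.4, -14.2, 0], 110],
    [[0, 0, -5], [-25.7, -15.6, 0], 110],
    [[0, 0, -5], [-25.7, -15.6, 0], 110]
  ]
}}

```text
clock: 9.2
tcp_pos: [0.4915, -0.0891, 0.2099]
orientation: [0.0, 0.667, 0.745, 0.0]
wrist_force: [0.3, -0.1, -0.1]
finger_gap: 0.0484
grip_force: 0.0
```

{"api": "carry_out", "payload": {
  "steps": [
    [[0, 0, 0], [0, 0, 1], 110],
    [[0, 0, 0], [0, 0, 2], 110],
    [[0, 0, 0], [0, 0, 3], 110],
    [[0, 0, 0], [0, 0, 3], 110],
    [[0, 0, 0], [0, 0, 3], 110],
    [[0, 0, 0], [0, 0, 3], 110],
    [[0, 0, 0], [0, 0, 3], 110],
    [[0, 0, 0], [0, 0, 3], 110]
  ]
}}

```text
clock: 10.2
tcp_pos: [0.4921, -0.0877, 0.1798]
orientation: [0.0, 0.665, 0.746, 0.0]
wrist_force: [-0.1, -0.4, -0.0]
finger_gap: 0.0488
grip_force: 0.0
```

```bash
cat > look.py <<'E'
from h import *
import sys
n,x,y=sys.argv[1],float(sys.argv[2]),float(sys.argv[3])
delta([x,y,.0365])
c=env.get_calibration("wrist");p,d=env.read_camera("wrist");cv2.imwrite(f"pics/{n}.png",p[...,::-1])
P=cloud(c,d)
near=np.hypot(P[...,0]-x,P[...,1]-y)<.026
for a,b in [(.02,.034),(.04,.056),(.056,.068),(.068,.08),(.08,.1)]:
    m=near&(P[...,2]>a)&(P[...,2]<b);print(a,m.sum(),rect(P[m])[:2] if m.sum()>5 else 0)
E
python3 look.py w2 .4914 -.0873
```

```text
t 10.2 tcp [ 0.4921 -0.0877  0.1798] yaw(y') 6.56 tilt [-0.  0. -1.] F [-0.1 -0.4 -0. ] gap 0.0488 grip 0.0 j [-0.34  0.19 -0.24  1.14  0.    1.12]
shift cm to [0.4914, -0.0873, 0.0365] [ 0.05 -0.07 14.33]
0.02 1054 (array([491.6, -85.2]), array([51. , 47.7]))
0.04 191 (array([491. , -79.2]), array([29.7, 12.8]))
0.056 336 (array([491.9, -86.9]), array([29.7, 27.3]))
0.068 652 (array([491.8, -86. ]), array([26. , 23.7]))
0.08 326 (array([491.7, -87.1]), array([19.1, 16.7]))
```

View pics/w2.png

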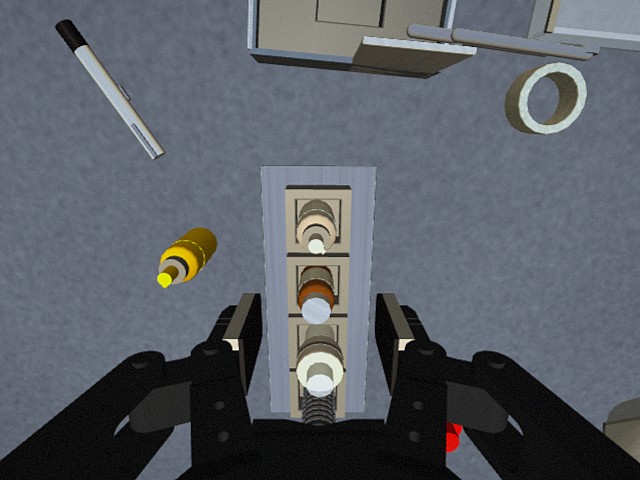

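The wrist view shows spray (317,225), vial (317,295), valve (320,370) and scope behind, all lined up between the fingers, with the yellow decoy at (190,255) clear to the left. Spray is measured at (0.4917, -0.087). Descend, grip and lift.

{"api": "carry_out", "payload": {
  "steps": [
    [[0, 0, 0], [0.05, -0.04, 2], 110],
    [[0, 0, 0], [0.05, -0.04, 5], 110],
    [[0, 0, 0], [0.05, -0.04, 8], 110],
    [[0, 0, 0], [0.05, -0.04, 11], 110],
    [[0, 0, 0], [0.05, -0.04, 13], 110],
    [[0, 0, 0], [0.05, -0.04, 14], 110],
    [[0, 0, 0], [0.05, -0.04, 14.3], 110],
    [[0, 0, 0], [0.05, -0.04, 14.3], 140]
  ],
  "force": 40
}}

```text
clock: 11.25
tcp_pos: [0.492, -0.0874, 0.0371]
orientation: [0.0, 0.665, 0.746, 0.0]
wrist_force: [-0.2, 0.7, 0.2]
finger_gap: 0.0387
grip_force: 0.0
```

{"api": "carry_out", "payload": {
  "steps": [
    [[0, 0, 0], [0, 0, 0], 170],
    [[0, 0, 0], [0, 0, 0], 200],
    [[0, 0, 0], [0, 0, 0], 230],
    [[0, 0, 0], [0, 0, 0], 230],
    [[0, 0, 0], [0, 0, 0], 230],
    [[0, 0, 0], [0, 0, -1], 230],
    [[0, 0, 0], [0, 0, -3], 230],
    [[0, 0, 0], [0, 0, -5], 230]
  ]
}}

```text
clock: 12.25
tcp_pos: [0.4912, -0.0871, 0.0873]
orientation: [-0.0, 0.665, 0.746, -0.0]
wrist_force: [0.5, 0.5, -1.2]
finger_gap: 0.0287
grip_force: 39.5
```

```bash
python3 -c "
from h import *
st()"
```

```text
t 12.25 tcp [ 0.4912 -0.0871  0.0873] yaw(y') 6.57 tilt [ 0.    -0.001 -1.   ] F [ 0.5  0.5 -1.2] gap 0.0287 grip 39.5 j [-0.34  0.26 -0.39  0.91  0.    1.12]
```

{"api": "carry_out", "payload": {
  "steps": [
    [[0, 0, 0], [0, 0, -3], 230],
    [[0, 0, 0], [0, 0, -6], 230],
    [[0, 0, 0], [1.5, 0.2, -7.5], 230],
    [[0, 0, 0], [4.5, 0.7, -7.5], 230],
    [[0, 0, 0], [8.5, 1.3, -7.5], 230],
    [[0, 0, 0], [12.5, 1.9, -7.5], 230],
    [[0, 0, 0], [15.8, 2.4, -7.5], 230],
    [[0, 0, 0], [16.8, 2.6, -7.5], 230]
  ]
}}

```text
clock: 13.25
tcp_pos: [0.4972, 0.085, 0.1611]
orientation: [-0.001, 0.664, 0.748, -0.0]
wrist_force: [0.2, 0.4, -1.0]
finger_gap: 0.0288
grip_force: 39.5
```

{"api": "carry_out", "payload": {
  "steps": [
    [[0, 0, 0], [0, 0, 0], 230],
    [[0, 0, 0], [0, 0, 2], 230],
    [[0, 0, 0], [0, 0, 5], 230],
    [[0, 0, 0], [0, 0, 7], 230],
    [[0, 0, 0], [0, 0, 7.5], 230],
    [[0, 0, 0], [0, 0, 7.5], 230],
    [[0, 0, 0], [0, 0, 7.5], 230],
    [[0, 0, 0], [0, 0, 7.5], 230]
  ]
}}

```text
clock: 14.25
tcp_pos: [0.4989, 0.0826, 0.0875]
orientation: [0.001, 0.665, 0.746, 0.001]
wrist_force: [-0.1, 0.4, -0.5]
finger_gap: 0.0287
grip_force: 39.5
```

Run:
```python
from h import *
delta([.4979,.083,.0373])
p,d=env.read_camera("wrist");cv2.imwrite("pics/w3.png",p[...,::-1])
```

```text
t 14.25 tcp [0.4989 0.0826 0.0875] yaw(y') 6.56 tilt [-0.     0.002 -1.   ] F [-0.1  0.4 -0.5] gap 0.0287 grip 39.5 j [ 0.01  0.27 -0.38  0.92  0.    1.46]
shift cm to [0.4979, 0.083, 0.0373] [ 0.05 -0.1   5.02]
```

View pics/w3.png

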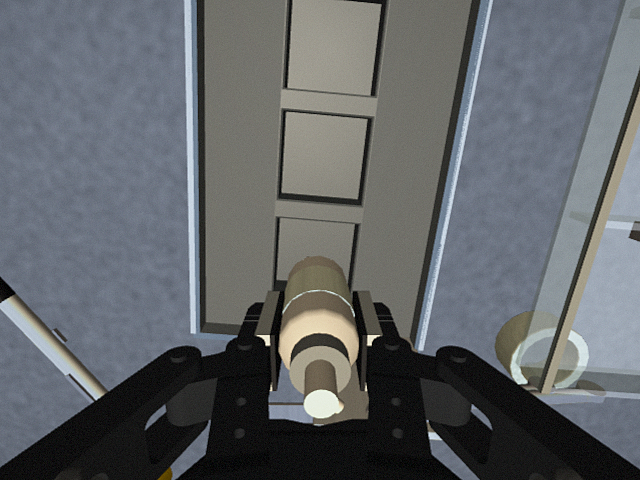

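The wrist view shows the spray upright over the nearest (rightmost) pocket around (315,290), with the other three pockets free ahead. Lower, release, rise, then go to the vial.

{"api": "carry_out", "payload": {
  "steps": [
    [[0, 0, 0], [0.05, -0.1, 2], 230],
    [[0, 0, 0], [0.05, -0.1, 4], 230],
    [[0, 0, 0], [0.05, -0.1, 4.8], 230],
    [[0, 0, 0], [0.05, -0.1, 5], 230],
    [[0, 0, 0], [0.05, -0.1, 5], 230],
    [[0, 0, 0], [0.05, -0.1, 5], 200],
    [[0, 0, 0], [0.05, -0.1, 5], 150],
    [[0, 0, 0], [0.05, -0.1, 5], 110]
  ]
}}

```text
clock: 15.3
tcp_pos: [0.4975, 0.0831, 0.0367]
orientation: [0.0, 0.665, 0.746, 0.0]
wrist_force: [-0.5, 0.0, -0.6]
finger_gap: 0.0484
grip_force: 0.0
```

{"api": "carry_out", "payload": {
  "steps": [
    [[0, 0, 0], [0, 0, 0], 110],
    [[0, 0, 0], [0, 0, -1.5], 110],
    [[0, 0, 0], [0, 0, -4.5], 110],
    [[0, 0, 0], [0, 0, -8], 110],
    [[0, 0, 0], [0, 0, -11], 110],
    [[0, 0, 0], [-1.5, -0.2, -12.5], 110],
    [[0, 0, 0], [-5, -0.6, -12.5], 110],
    [[0, 0, 0], [-10, -1.2, -12.5], 110]
  ]
}}

```text
clock: 16.3
tcp_pos: [0.4965, -0.0187, 0.1619]
orientation: [0.0, 0.665, 0.747, 0.0]
wrist_force: [-0.1, -0.5, 0.1]
finger_gap: 0.0485
grip_force: 0.0
```

{"api": "carry_out", "payload": {
  "steps": [
    [[0, 0, 0], [-5, -0.6, 0], 110],
    [[0, 0, 0], [-9.5, -1.1, 0], 110],
    [[0, 0, 0], [-12.1, -1.3, 0], 110],
    [[0, 0, 0], [-12.6, -1.4, 0], 110],
    [[0, 0, 0], [-12.6, -1.4, 0], 110],
    [[0, 0, 0], [-12.6, -1.4, 0], 110],
    [[0, 0, 0], [-12.6, -1.4, 0], 110],
    [[0, 0, 0], [-12.6, -1.4, 0], 110]
  ]
}}

```text
clock: 17.3
tcp_pos: [0.4972, -0.1438, 0.1617]
orientation: [0.0, 0.665, 0.747, 0.0]
wrist_force: [-0.2, 0.2, -0.7]
finger_gap: 0.0486
grip_force: 0.0
```

```bash
python3 look.py w4 .4983 -.1446
```

```text
t 17.3 tcp [ 0.4972 -0.1438  0.1617] yaw(y') 6.64 tilt [-0.  0. -1.] F [-0.2  0.2 -0.7] gap 0.0486 grip 0.0 j [-0.44  0.24 -0.23  1.1   0.    1.02]
shift cm to [0.4983, -0.1446, 0.0365] [-0.1   0.1  12.52]
0.02 1194 (array([ 498.1, -143.1]), array([50.9, 47.9]))
0.04 238 (array([ 499.3, -138.5]), array([14.9, 29.7]))
0.056 468 (array([ 498.3, -143.3]), array([28.5, 23.5]))
0.068 899 (array([ 498.4, -146. ]), array([22.1, 22.4]))
0.08 0 0
```

{"api": "carry_out", "payload": {
  "steps": [
    [[0, 0, 0], [-0.1, 0.1, 2], 110],
    [[0, 0, 0], [-0.1, 0.1, 5], 110],
    [[0, 0, 0], [-0.1, 0.1, 8], 110],
    [[0, 0, 0], [-0.1, 0.1, 11], 110],
    [[0, 0, 0], [-0.1, 0.1, 12.3], 110],
    [[0, 0, 0], [-0.1, 0.1, 12.5], 110],
    [[0, 0, 0], [-0.1, 0.1, 12.5], 140],
    [[0, 0, 0], [-0.1, 0.1, 12.5], 170]
  ]
}}

```text
clock: 18.35
tcp_pos: [0.4991, -0.1457, 0.0378]
orientation: [0.001, 0.665, 0.746, 0.0]
wrist_force: [-0.9, 0.5, 0.8]
finger_gap: 0.0292
grip_force: 26.2
```

{"api": "carry_out", "payload": {
  "steps": [
    [[0, 0, 0], [0, 0, 0], 200],
    [[0, 0, 0], [0, 0, 0], 230],
    [[0, 0, 0], [0, 0, 0], 230],
    [[0, 0, 0], [0, 0, 0], 230],
    [[0, 0, 0], [0, 0, -1], 230],
    [[0, 0, 0], [0, 0, -3], 230],
    [[0, 0, 0], [0, 0, -6], 230],
    [[0, 0, 0], [0, 0, -9], 230]
  ]
}}

```text
clock: 19.35
tcp_pos: [0.4979, -0.1451, 0.1276]
orientation: [-0.0, 0.665, 0.746, -0.0]
wrist_force: [1.0, -0.2, -0.5]
finger_gap: 0.0284
grip_force: 39.6
```

{"api": "carry_out", "payload": {
  "steps": [
    [[0, 0, 0], [0.5, 0.1, -2.5], 230],
    [[0, 0, 0], [3, 0.3, -3.5], 230],
    [[0, 0, 0], [7.5, 0.8, -3.5], 230],
    [[0, 0, 0], [12.5, 1.3, -3.5], 230],
    [[0, 0, 0], [17.5, 1.9, -3.5], 230],
    [[0, 0, 0], [22.5, 2.4, -3.5], 230],
    [[0, 0, 0], [26.5, 2.9, -3.5], 230],
    [[0, 0, 0], [28.4, 3.1, -3.5], 230]
  ]
}}

```text
clock: 20.35
tcp_pos: [0.496, 0.1425, 0.1619]
orientation: [-0.0, 0.664, 0.747, 0.0]
wrist_force: [0.0, -1.0, -0.9]
finger_gap: 0.0287
grip_force: 39.6
```

{"api": "carry_out", "payload": {
  "steps": [
    [[0, 0, 0], [0, 0, 0], 230],
    [[0, 0, 0], [0, 0, 1], 230],
    [[0, 0, 0], [0, 0, 3], 230],
    [[0, 0, 0], [0, 0, 5], 230],
    [[0, 0, 0], [0, 0, 7], 230],
    [[0, 0, 0], [0, 0, 7.5], 230],
    [[0, 0, 0], [0, 0, 7.5], 230],
    [[0, 0, 0], [0, 0, 7.5], 230]
  ]
}}

```text
clock: 21.35
tcp_pos: [0.4972, 0.1401, 0.0874]
orientation: [0.0, 0.666, 0.746, 0.001]
wrist_force: [-0.0, 0.2, -1.4]
finger_gap: 0.0282
grip_force: 39.6
```

Run:
```python
from h import *
delta([.4963,.141,.0367])
p,d=env.read_camera("wrist");cv2.imwrite("pics/w5.png",p[...,::-1])
```

```text
t 21.35 tcp [0.4972 0.1401 0.0874] yaw(y') 6.54 tilt [ 0.     0.001 -1.   ] F [-0.   0.2 -1.4] gap 0.0282 grip 39.6 j [ 0.12  0.29 -0.35  0.92  0.    1.58]
shift cm to [0.4963, 0.141, 0.0367] [ 0.09 -0.09  5.07]
```

View pics/w5.png

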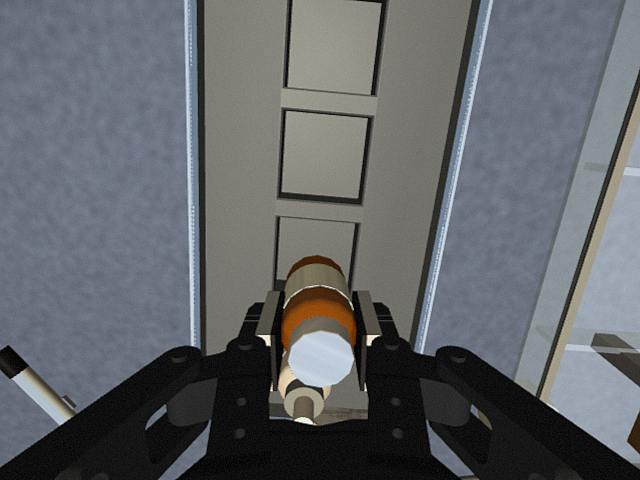

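The wrist view shows the vial upright above its pocket at (315,245), with the spray standing behind it and two free pockets ahead. Release, then go to the valve with a wider opening.

{"api": "carry_out", "payload": {
  "steps": [
    [[0, 0, 0], [0.09, -0.09, 2], 230],
    [[0, 0, 0], [0.09, -0.09, 4], 230],
    [[0, 0, 0], [0.09, -0.09, 4.8], 230],
    [[0, 0, 0], [0.09, -0.09, 5], 230],
    [[0, 0, 0], [0.09, -0.09, 5], 230],
    [[0, 0, 0], [0.09, -0.09, 5], 200],
    [[0, 0, 0], [0.09, -0.09, 5], 150],
    [[0, 0, 0], [0.09, -0.09, 5], 110]
  ]
}}

```text
clock: 22.4
tcp_pos: [0.496, 0.1412, 0.0367]
orientation: [0.0, 0.665, 0.746, 0.0]
wrist_force: [0.3, -0.3, 0.2]
finger_gap: 0.0481
grip_force: 0.0
```

{"api": "carry_out", "payload": {
  "steps": [
    [[0, 0, 0], [0, 0, 0], 100],
    [[0, 0, 0], [0, 0, -1.5], 90],
    [[0, 0, 0], [0, 0, -4.5], 80],
    [[0, 0, 0], [0, 0, -8], 80],
    [[0, 0, 0], [0, 0, -11], 80],
    [[0, 0, 0], [-1.5, -0.1, -12.5], 80],
    [[0, 0, 0], [-5, -0.5, -12.5], 80],
    [[0, 0, 0], [-10, -0.9, -12.5], 80]
  ]
}}

```text
clock: 23.4
tcp_pos: [0.4978, 0.0397, 0.1619]
orientation: [0.0, 0.665, 0.747, 0.0]
wrist_force: [0.8, -0.7, -0.7]
finger_gap: 0.0588
grip_force: 0.0
```

{"api": "carry_out", "payload": {
  "steps": [
    [[0, 0, 0], [-5.5, -0.5, 0], 80],
    [[0, 0, 0], [-11, -1, 0], 80],
    [[0, 0, 0], [-16.5, -1.5, 0], 80],
    [[0, 0, 0], [-21.5, -2, 0], 80],
    [[0, 0, 0], [-24.2, -2.2, 0], 80],
    [[0, 0, 0], [-24.2, -2.2, 0], 80],
    [[0, 0, 0], [-24.2, -2.2, 0], 80],
    [[0, 0, 0], [-24.2, -2.2, 0], 80]
  ]
}}

```text
clock: 24.4
tcp_pos: [0.5036, -0.2011, 0.1615]
orientation: [-0.0, 0.665, 0.747, 0.0]
wrist_force: [-0.9, -0.2, 0.1]
finger_gap: 0.0586
grip_force: 0.0
```

```bash
python3 look.py w6 .5048 -.2022
```

```text
t 24.4 tcp [ 0.5036 -0.2011  0.1615] yaw(y') 6.64 tilt [ 0.001 -0.    -1.   ] F [-0.9 -0.2  0.1] gap 0.0586 grip 0.0 j [-0.53  0.28 -0.17  1.12  0.    0.93]
shift cm to [0.5048, -0.2022, 0.0365] [-0.13  0.11 12.5 ]
0.02 901 (array([ 502.2, -195.7]), array([51.8, 37.9]))
0.04 155 (array([ 507.6, -194.7]), array([40.6, 19.7]))
0.056 1509 (array([ 508.2, -204.8]), array([39.6, 39.6]))
0.068 266 (array([ 508. , -204.9]), array([34.8, 33.5]))
0.08 862 (array([ 508.5, -205. ]), array([20.6, 21.8]))
```

The valve sits about 4 mm off its block centre, at (0.508, -0.205), with the 40 mm housing confirmed. I'll shift accordingly.

{"api": "carry_out", "payload": {
  "steps": [
    [[0, 0, 0], [-0.44, 0.4, 2], 80],
    [[0, 0, 0], [-0.44, 0.4, 5], 80],
    [[0, 0, 0], [-0.44, 0.4, 8], 80],
    [[0, 0, 0], [-0.44, 0.4, 11], 80],
    [[0, 0, 0], [-0.44, 0.4, 12.3], 80],
    [[0, 0, 0], [-0.44, 0.4, 12.5], 80],
    [[0, 0, 0], [-0.44, 0.4, 12.5], 110],
    [[0, 0, 0], [-0.44, 0.4, 12.5], 140]
  ]
}}

```text
clock: 25.45
tcp_pos: [0.5092, -0.2065, 0.0379]
orientation: [0.001, 0.665, 0.746, 0.0]
wrist_force: [-0.4, 0.4, 0.9]
finger_gap: 0.0392
grip_force: 31.9
```

{"api": "carry_out", "payload": {
  "steps": [
    [[0, 0, 0], [0, 0, 0], 170],
    [[0, 0, 0], [0, 0, 0], 200],
    [[0, 0, 0], [0, 0, 0], 200],
    [[0, 0, 0], [0, 0, 0], 200],
    [[0, 0, 0], [0, 0, -1], 200],
    [[0, 0, 0], [0, 0, -3], 200],
    [[0, 0, 0], [0, 0, -6], 200],
    [[0, 0, 0], [0, 0, -9], 200]
  ]
}}

```text
clock: 26.45
tcp_pos: [0.5081, -0.206, 0.1277]
orientation: [-0.0, 0.665, 0.746, -0.0]
wrist_force: [0.3, -0.3, -0.8]
finger_gap: 0.0389
grip_force: 40.3
```

{"api": "carry_out", "payload": {
  "steps": [
    [[0, 0, 0], [0.5, 0, -2.5], 200],
    [[0, 0, 0], [3, 0.2, -3.5], 200],
    [[0, 0, 0], [8, 0.6, -3.5], 200],
    [[0, 0, 0], [13.5, 1.1, -3.5], 200],
    [[0, 0, 0], [19, 1.5, -3.5], 200],
    [[0, 0, 0], [24.5, 2, -3.5], 200],
    [[0, 0, 0], [30, 2.5, -3.5], 200],
    [[0, 0, 0], [35, 2.9, -3.5], 200]
  ]
}}

```text
clock: 27.45
tcp_pos: [0.4968, 0.1468, 0.1622]
orientation: [0.0, 0.665, 0.747, 0.0]
wrist_force: [0.4, -0.6, -0.8]
finger_gap: 0.0391
grip_force: 40.3
```

{"api": "carry_out", "payload": {
  "steps": [
    [[0, 0, 0], [4, 0.3, 0], 200],
    [[0, 0, 0], [5.3, 0.4, 0], 200],
    [[0, 0, 0], [5.3, 0.4, 1], 200],
    [[0, 0, 0], [5.3, 0.4, 3], 200],
    [[0, 0, 0], [5.3, 0.4, 5], 200],
    [[0, 0, 0], [5.3, 0.4, 7], 200],
    [[0, 0, 0], [5.3, 0.4, 7.5], 200],
    [[0, 0, 0], [5.3, 0.4, 7.5], 200]
  ]
}}

```text
clock: 28.45
tcp_pos: [0.4949, 0.197, 0.0864]
orientation: [-0.0, 0.666, 0.746, -0.0]
wrist_force: [0.9, -0.2, 0.2]
finger_gap: 0.039
grip_force: 40.3
```

Run:
```python
from h import *
delta([.4947,.199,.0367])
p,d=env.read_camera("wrist");cv2.imwrite("pics/w7.png",p[...,::-1])
```

```text
t 28.45 tcp [0.4949 0.197  0.0864] yaw(y') 6.48 tilt [-0.    -0.001 -1.   ] F [ 0.9 -0.2  0.2] gap 0.039 grip 40.3 j [ 0.23  0.32 -0.31  0.94 -0.    1.69]
shift cm to [0.4947, 0.199, 0.0367] [0.2  0.   4.97]
```

View pics/w7.png

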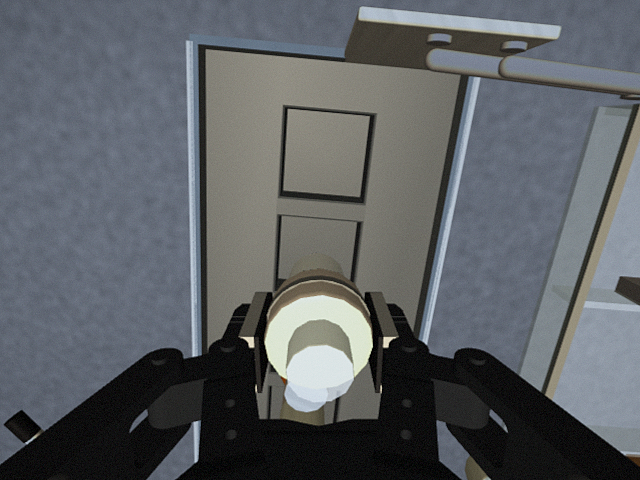

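The wrist view shows the valve over its pocket at (320,250), with one free pocket left ahead at (330,150). Release and go to the scope.

{"api": "carry_out", "payload": {
  "steps": [
    [[0, 0, 0], [0.15, 0, 2], 200],
    [[0, 0, 0], [0.15, 0, 4], 200],
    [[0, 0, 0], [0.15, 0, 4.8], 200],
    [[0, 0, 0], [0.15, 0, 5], 200],
    [[0, 0, 0], [0.15, 0, 5], 200],
    [[0, 0, 0], [0.15, 0, 5], 160],
    [[0, 0, 0], [0.15, 0, 5], 120],
    [[0, 0, 0], [0.15, 0, 5], 80]
  ]
}}

```text
clock: 29.5
tcp_pos: [0.4953, 0.1997, 0.0368]
orientation: [0.0, 0.665, 0.746, 0.0]
wrist_force: [0.2, 0.1, 0.2]
finger_gap: 0.0583
grip_force: 0.0
```

{"api": "carry_out", "payload": {
  "steps": [
    [[0, 0, 0], [0, 0, 0], 80],
    [[0, 0, 0], [0, 0, -1.5], 80],
    [[0, 0, 0], [0, 0, -4.5], 80],
    [[0, 0, 0], [0, 0, -8], 80],
    [[0, 0, 0], [0, 0, -11], 80],
    [[0, 0, 0], [-1.5, -0.1, -12.5], 80],
    [[0, 0, 0], [-5, -0.4, -12.5], 80],
    [[0, 0, 0], [-10, -0.8, -12.5], 80]
  ]
}}

```text
clock: 30.5
tcp_pos: [0.4982, 0.0982, 0.1618]
orientation: [0.0, 0.665, 0.747, 0.0]
wrist_force: [0.4, -0.9, -0.4]
finger_gap: 0.0585
grip_force: 0.0
```

{"api": "carry_out", "payload": {
  "steps": [
    [[0, 0, 0], [-5.5, -0.4, 0], 80],
    [[0, 0, 0], [-11, -0.9, 0], 80],
    [[0, 0, 0], [-16.5, -1.3, 0], 80],
    [[0, 0, 0], [-22, -1.7, 0], 80],
    [[0, 0, 0], [-27.5, -2.2, 0], 80],
    [[0, 0, 0], [-32.5, -2.6, 0], 80],
    [[0, 0, 0], [-35.3, -2.8, 0], 80],
    [[0, 0, 0], [-35.8, -2.8, 0], 80]
  ]
}}

```text
clock: 31.5
tcp_pos: [0.5105, -0.262, 0.1611]
orientation: [-0.0, 0.667, 0.745, -0.0]
wrist_force: [0.3, 0.6, -0.7]
finger_gap: 0.0588
grip_force: 0.0
```

{"api": "carry_out", "payload": {
  "steps": [
    [[0, 0, 0], [0, 0, 0], 80],
    [[0, 0, 0], [0, 0, 0], 80],
    [[0, 0, 0], [0, 0, 0], 80],
    [[0, 0, 0], [0, 0, 0], 80],
    [[0, 0, 0], [0, 0, 0], 80],
    [[0, 0, 0], [0, 0, 0], 80],
    [[0, 0, 0], [0, 0, 0], 80],
    [[0, 0, 0], [0, 0, 0], 80]
  ]
}}

```text
clock: 32.5
tcp_pos: [0.5115, -0.2596, 0.1616]
orientation: [-0.0, 0.665, 0.746, 0.0]
wrist_force: [-0.3, -0.2, -0.4]
finger_gap: 0.0586
grip_force: 0.0
```

```bash
python3 look.py w8 .5114 -.2599
```

```text
t 32.5 tcp [ 0.5115 -0.2596  0.1616] yaw(y') 6.56 tilt [ 0.  0. -1.] F [-0.3 -0.2 -0.4] gap 0.0586 grip 0.0 j [-0.61  0.34 -0.09  1.14  0.    0.85]
shift cm to [0.5114, -0.2599, 0.0365] [-3.000e-02 -1.000e-02  1.251e+01]
0.02 1178 (array([ 510.3, -255.9]), array([51.7, 43.3]))
0.04 188 (array([ 512.1, -250.5]), array([29.2, 10.9]))
0.056 175 (array([ 512.3, -250.5]), array([29., 11.]))
0.068 553 (array([ 513.6, -258.7]), array([29.8, 27.5]))
0.08 1179 (array([ 513.8, -259.4]), array([25.8, 26.7]))
```

{"api": "carry_out", "payload": {
  "steps": [
    [[0, 0, 0], [0, 0.2, 2], 80],
    [[0, 0, 0], [0, 0.2, 5], 80],
    [[0, 0, 0], [0, 0.2, 8], 80],
    [[0, 0, 0], [0, 0.2, 11], 80],
    [[0, 0, 0], [0, 0.2, 12.3], 80],
    [[0, 0, 0], [0, 0.2, 12.5], 110],
    [[0, 0, 0], [0, 0.2, 12.5], 140],
    [[0, 0, 0], [0, 0.2, 12.5], 170]
  ],
  "force": 60
}}

```text
clock: 33.55
tcp_pos: [0.5143, -0.2599, 0.038]
orientation: [0.001, 0.665, 0.746, 0.0]
wrist_force: [-1.6, -0.1, 2.1]
finger_gap: 0.0293
grip_force: 35.0
```

{"api": "carry_out", "payload": {
  "steps": [
    [[0, 0, 0], [0, 0, 0], 200],
    [[0, 0, 0], [0, 0, 0], 230],
    [[0, 0, 0], [0, 0, 0], 230],
    [[0, 0, 0], [0, 0, 0], 230],
    [[0, 0, 0], [0, 0, -1], 230],
    [[0, 0, 0], [0, 0, -3], 230],
    [[0, 0, 0], [0, 0, -6], 230],
    [[0, 0, 0], [0, 0, -9], 230]
  ]
}}

```text
clock: 34.55
tcp_pos: [0.5132, -0.259, 0.1276]
orientation: [-0.0, 0.665, 0.746, 0.0]
wrist_force: [-0.2, -0.1, -0.8]
finger_gap: 0.0285
grip_force: 59.2
```

{"api": "carry_out", "payload": {
  "steps": [
    [[0, 0, 0], [0.5, 0, -2.5], 230],
    [[0, 0, 0], [3, 0.2, -3.5], 230],
    [[0, 0, 0], [8, 0.6, -3.5], 230],
    [[0, 0, 0], [13.5, 1, -3.5], 230],
    [[0, 0, 0], [19, 1.4, -3.5], 230],
    [[0, 0, 0], [24.5, 1.8, -3.5], 230],
    [[0, 0, 0], [30, 2.3, -3.5], 230],
    [[0, 0, 0], [35.5, 2.7, -3.5], 230]
  ]
}}

```text
clock: 35.55
tcp_pos: [0.498, 0.0993, 0.1611]
orientation: [-0.001, 0.665, 0.747, -0.0]
wrist_force: [0.1, 0.3, -1.6]
finger_gap: 0.0287
grip_force: 59.3
```

{"api": "carry_out", "payload": {
  "steps": [
    [[0, 0, 0], [5.5, 0.4, 0], 230],
    [[0, 0, 0], [10, 0.8, 0], 230],
    [[0, 0, 0], [13.5, 1.1, 0], 230],
    [[0, 0, 0], [15.5, 1.2, 0], 230],
    [[0, 0, 0], [16, 1.2, 0], 230],
    [[0, 0, 0], [16, 1.2, 0], 230],
    [[0, 0, 0], [16, 1.2, 2], 230],
    [[0, 0, 0], [16, 1.2, 5], 230]
  ]
}}

```text
clock: 36.55
tcp_pos: [0.4946, 0.2556, 0.1122]
orientation: [0.001, 0.666, 0.746, 0.001]
wrist_force: [-0.3, 0.6, -0.8]
finger_gap: 0.0291
grip_force: 59.3
```

{"api": "carry_out", "payload": {
  "steps": [
    [[0, 0, 0], [0, 0, 2], 230],
    [[0, 0, 0], [0, 0, 2.5], 230],
    [[0, 0, 0], [0, 0, 2.5], 230],
    [[0, 0, 0], [0, 0, 2.5], 230],
    [[0, 0, 0], [0, 0, 2.5], 230],
    [[0, 0, 0], [0, 0, 2.5], 230],
    [[0, 0, 0], [0, 0, 2.5], 230],
    [[0, 0, 0], [0, 0, 2.5], 230]
  ]
}}

```text
clock: 37.55
tcp_pos: [0.4933, 0.2568, 0.0866]
orientation: [-0.0, 0.665, 0.746, 0.0]
wrist_force: [-0.3, 0.4, -1.0]
finger_gap: 0.0287
grip_force: 59.3
```

Run:
```python
from h import *
delta([.4931,.257,.0368])
p,d=env.read_camera("wrist");cv2.imwrite("pics/w9.png",p[...,::-1])
```

```text
t 37.55 tcp [0.4933 0.2568 0.0866] yaw(y') 6.57 tilt [ 0.  0. -1.] F [-0.3  0.4 -1. ] gap 0.0287 grip 59.3 j [ 0.34  0.36 -0.25  0.96  0.    1.79]
shift cm to [0.4931, 0.257, 0.0368] [ 0.02 -0.02  4.98]
```

View pics/w9.png

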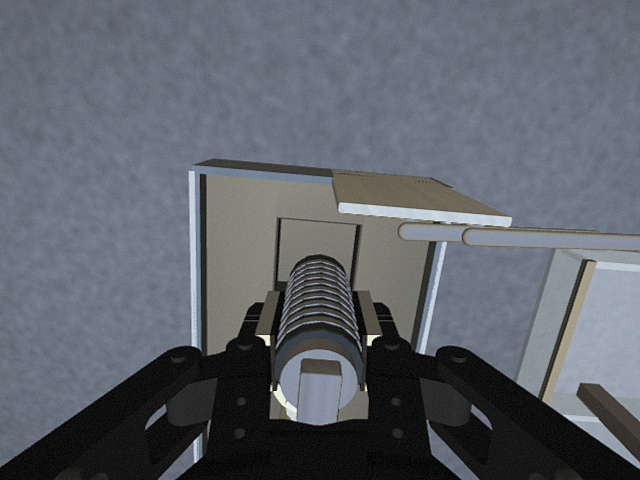

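The wrist view shows the scope upright over the last pocket at (318,245). Release, rise and move above the open tray's handle.

{"api": "carry_out", "payload": {
  "steps": [
    [[0, 0, 0], [0, 0, 2], 230],
    [[0, 0, 0], [0, 0, 4], 230],
    [[0, 0, 0], [0, 0, 4.8], 230],
    [[0, 0, 0], [0, 0, 5], 230],
    [[0, 0, 0], [0, 0, 5], 230],
    [[0, 0, 0], [0, 0, 5], 200],
    [[0, 0, 0], [0, 0, 5], 150],
    [[0, 0, 0], [0, 0, 5], 110]
  ]
}}

```text
clock: 38.6
tcp_pos: [0.4938, 0.2569, 0.037]
orientation: [0.0, 0.665, 0.746, 0.0]
wrist_force: [0.5, 0.1, 0.1]
finger_gap: 0.0487
grip_force: 0.0
```

{"api": "carry_out", "payload": {
  "steps": [
    [[0, 0, 0], [0, 0, 0], 110],
    [[0, 0, 0], [0, 0, -1.5], 110],
    [[0, 0, 0], [0, 0, -4.5], 110],
    [[0, 0, 0], [0, 0, -8], 110],
    [[0, 0, 0], [0, 0, -12], 110],
    [[0, 0, 1], [-1, 1.5, -15], 110],
    [[0, 0, 3], [-3, 4, -17], 110],
    [[0, 0, 5], [-5.5, 7.5, -17], 110]
  ]
}}

```text
clock: 39.6
tcp_pos: [0.5756, 0.2111, 0.2106]
orientation: [0.001, 0.697, 0.717, 0.002]
wrist_force: [1.0, -1.3, 0.7]
finger_gap: 0.0487
grip_force: 0.0
```

{"api": "carry_out", "payload": {
  "steps": [
    [[0, 0, 0], [-2, 2.8, 0], 110],
    [[0, 0, 0], [-3.5, 5, 0], 110],
    [[0, 0, 0], [-3.95, 6.55, 0], 110],
    [[0, 0, 0], [-3.95, 6.55, 0], 110],
    [[0, 0, 0], [-3.95, 6.55, 0], 110],
    [[0, 0, 0], [-3.95, 6.55, 0], 110],
    [[0, 0, 0], [-3.95, 6.55, 0], 110],
    [[0, 0, 0], [-3.95, 6.55, 0], 110]
  ]
}}

```text
clock: 40.6
tcp_pos: [0.6404, 0.1733, 0.2069]
orientation: [0.0, 0.697, 0.717, 0.0]
wrist_force: [0.4, -0.4, 0.0]
finger_gap: 0.0489
grip_force: 0.0
```

Run:
```python
from h import *
delta([.641,.1735,.1005])
c=env.get_calibration("wrist");p,d=env.read_camera("wrist")
P=cloud(c,d);m=(p.max(2)<60)&(P[...,2]>.11)&(P[...,2]<.135)&(abs(P[...,1]-.173)<.06)&(abs(P[...,0]-.641)<.04)
print(m.sum(),rect(P[m]),np.median(P[m],0))
c=env.get_calibration("top");t,d=env.read_camera("top")
cv2.imwrite("pics/mix.png",np.vstack([p[::,::][:300],cv2.resize(t[140:300,80:400],(640,320))[:300]])[...,::-1])
```

```text
t 40.6 tcp [0.6404 0.1733 0.2069] yaw(y') 1.59 tilt [ 0.  0. -1.] F [ 0.4 -0.4  0. ] gap 0.0489 grip 0.0 j [0.14 0.5  0.26 1.34 0.   1.69]
shift cm to [0.641, 0.1735, 0.1005] [ 0.02  0.06 10.64]
2431 (array([641.3, 173.6]), array([11.4, 95.6]), 2.07) [0.64131312 0.17844721 0.12271425]
```

View pics/mix.png

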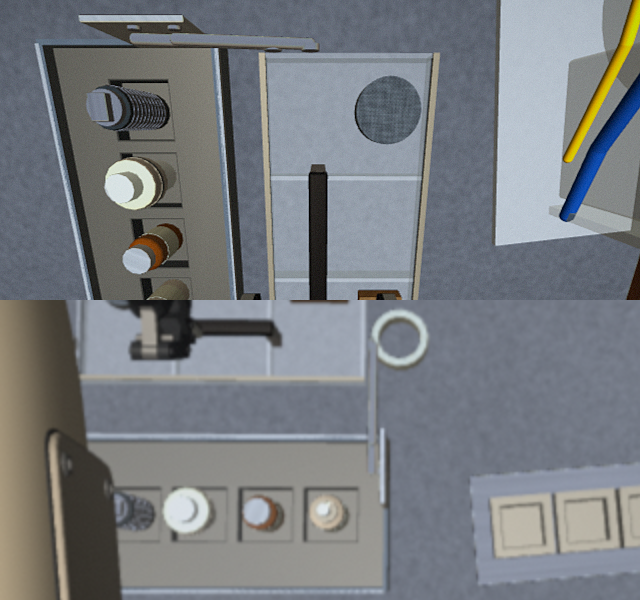

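The mosaic shows scope, valve, vial and spray upright in the pockets from left to right. The tray's handle is at (318,235), between the fingers and measured at (0.6413, 0.1736). Now pinch it and swing back.

{"api": "carry_out", "payload": {
  "steps": [
    [[0, 0, 0], [0, 0.08, 2], 110],
    [[0, 0, 0], [0, 0.08, 5], 110],
    [[0, 0, 0], [0, 0.08, 8], 110],
    [[0, 0, 0], [0, 0.08, 10], 110],
    [[0, 0, 0], [0, 0.08, 10.6], 110],
    [[0, 0, 0], [0, 0.08, 10.6], 130],
    [[0, 0, 0], [0, 0.08, 10.6], 160],
    [[0, 0, 0], [0, 0.08, 10.6], 190]
  ],
  "force": 50
}}

```text
clock: 41.7
tcp_pos: [0.6422, 0.1731, 0.1018]
orientation: [0.001, 0.697, 0.717, 0.001]
wrist_force: [0.3, -0.3, 0.1]
finger_gap: 0.022
grip_force: 0.0
```

{"api": "carry_out", "payload": {
  "steps": [
    [[0, 0, 0], [0, 0, 0], 220],
    [[0, 0, 0], [0, 0, 0], 255],
    [[0, 0, 0], [0, 0, 0], 255],
    [[0, 0, 0], [0, 0, 0], 255],
    [[0, 0, 0], [0, 0, 0], 255],
    [[0, 0, 0], [0, 0, 0], 255],
    [[0, 0, 0], [0, 0, 0], 255],
    [[0, 0, 0], [0, 0, 0], 255]
  ]
}}

```text
clock: 42.7
tcp_pos: [0.6401, 0.1731, 0.1013]
orientation: [-0.001, 0.697, 0.717, -0.001]
wrist_force: [-5.5, -0.8, 4.3]
finger_gap: 0.0108
grip_force: 49.0
```

```bash
python3 -c "
from h import *
st()"
```

```text
t 42.7 tcp [0.6401 0.1731 0.1013] yaw(y') 1.58 tilt [ 0.    -0.002 -1.   ] F [-5.5 -0.8  4.3] gap 0.0108 grip 49.0 j [0.14 0.54 0.08 1.11 0.   1.69]
```

{"api": "carry_out", "payload": {
  "steps": [
    [[0, 0, 0], [0, 0.02, -0.11], 255],
    [[0, 0, 0], [0, 0.07, -0.44], 255],
    [[0, 0, 0], [0, 0.12, -0.98], 255],
    [[0, 0, 0], [0, 0.13, -1.73], 255],
    [[0, 0, 0], [0, 0.05, -2.67], 255],
    [[0, 0, 0], [0, -0.18, -3.77], 255],
    [[0, 0, 0], [0, -0.62, -4.97], 255],
    [[0, 0, 0], [0, -1.3, -6.2], 255]
  ]
}}

```text
clock: 43.7
tcp_pos: [0.6275, 0.1727, 0.1625]
orientation: [-0.001, 0.697, 0.717, -0.001]
wrist_force: [-5.1, 1.7, -10.6]
finger_gap: 0.0111
grip_force: 48.6
```

{"api": "carry_out", "payload": {
  "steps": [
    [[0, 0, 0], [0, -0.96, -1.18], 255],
    [[0, 0, 0], [0, -2.18, -2.22], 255],
    [[0, 0, 0], [0, -3.62, -3.04], 255],
    [[0, 0, 0], [0, -5.23, -3.57], 255],
    [[0, 0, 0], [0, -6.91, -3.77], 255],
    [[0, 0, 0], [0, -8.57, -3.64], 255],
    [[0, 0, 0], [0, -10.11, -3.21], 255],
    [[0, 0, 0], [0, -11.48, -2.54], 255]
  ]
}}

```text
clock: 44.7
tcp_pos: [0.5163, 0.1697, 0.1908]
orientation: [0.003, 0.697, 0.717, 0.004]
wrist_force: [4.9, 0.6, -5.5]
finger_gap: 0.0109
grip_force: 50.1
```

{"api": "carry_out", "payload": {
  "steps": [
    [[0, 0, 0], [0, -1.14, 0.83], 255],
    [[0, 0, 0], [0, -2.04, 1.74], 255],
    [[0, 0, 0], [0, -2.71, 2.63], 255],
    [[0, 0, 0], [0, -3.18, 3.45], 255],
    [[0, 0, 0], [0, -3.49, 4.13], 255],
    [[0, 0, 0], [0, -3.67, 4.65], 255],
    [[0, 0, 0], [0, -3.77, 4.96], 255],
    [[0, 0, 0], [0, -3.8, 5.07], 255]
  ]
}}

```text
clock: 45.7
tcp_pos: [0.4744, 0.1685, 0.1376]
orientation: [-0.0, 0.697, 0.717, -0.0]
wrist_force: [-7.2, 1.3, 7.0]
finger_gap: 0.0109
grip_force: 52.0
```

```bash
python3 -c "
from h import *
st()
p,d=env.read_camera('side');cv2.imwrite('pics/s2.png',p[...,::-1])"
```

```text
t 45.7 tcp [0.4744 0.1685 0.1376] yaw(y') 1.58 tilt [ 0.    -0.001 -1.   ] F [-7.2  1.3  7. ] gap 0.0109 grip 52.0 j [ 0.18  0.23 -0.31  1.04  0.    1.72]
```

View pics/s2.png

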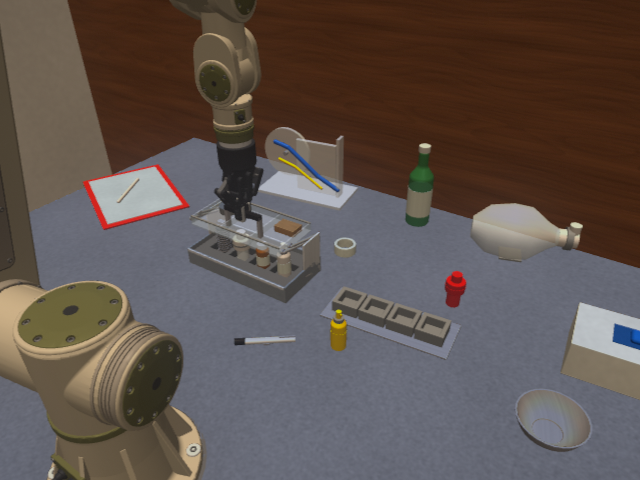

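The side view shows the tray down over the four upright pieces (at 220-285, 240-265), with the block still on it. Release, rise and take a final look.

{"api": "carry_out", "payload": {
  "steps": [
    [[0, 0, 0], [0, 0, 0], 220],
    [[0, 0, 0], [0, 0, 0], 170],
    [[0, 0, 0], [0, 0, 0], 110],
    [[0, 0, 0], [0, 0, 0], 110],
    [[0, 0, 0], [0, 0, -1], 110],
    [[0, 0, 0], [0, 0, -4], 110],
    [[0, 0, 0], [0, 0, -8], 110],
    [[0, 0, 0], [0, 0, -11], 110]
  ]
}}

```text
clock: 46.75
tcp_pos: [0.4763, 0.1685, 0.2498]
orientation: [0.001, 0.697, 0.717, 0.001]
wrist_force: [0.1, 0.2, -0.1]
finger_gap: 0.0485
grip_force: 0.0
```

{"api": "carry_out", "payload": {
  "steps": [
    [[0, 0, 0], [0, 0, -2], 110],
    [[0, 0, 0], [0, 0, -3], 110],
    [[0, 0, 0], [0, 0, -3], 110],
    [[0, 0, 0], [0, 0, -3], 110],
    [[0, 0, 0], [0, 0, -3], 110],
    [[0, 0, 0], [0, 0, -3], 110],
    [[0, 0, 0], [0, 0, -3], 110],
    [[0, 0, 0], [0, 0, -3], 110]
  ]
}}

```text
clock: 47.75
tcp_pos: [0.4757, 0.1685, 0.2772]
orientation: [-0.0, 0.697, 0.717, -0.0]
wrist_force: [0.4, 0.6, 0.3]
finger_gap: 0.0486
grip_force: 0.0
```

```bash
python3 -c "
from h import *
st()
c=env.get_calibration('wrist');p,d=env.read_camera('wrist');cv2.imwrite('pics/w10.png',p[...,::-1])
P=cloud(c,d);m=(p.max(2)<60)&(P[...,2]>.14)&(P[...,2]<.175)&(abs(P[...,1]-.17)<.06)&(abs(P[...,0]-.475)<.04)
print(rect(P[m]),np.median(P[m],0))"
```

```text
t 47.75 tcp [0.4757 0.1685 0.2772] yaw(y') 1.57 tilt [ 0. -0. -1.] F [0.4 0.6 0.3] gap 0.0486 grip 0.0 j [ 0.18  0.17 -0.03  1.37  0.    1.72]
(array([475.7, 169.3]), array([11.6, 95.5]), 1.67) [0.47555836 0.17304252 0.15907806]
```

View pics/w10.png

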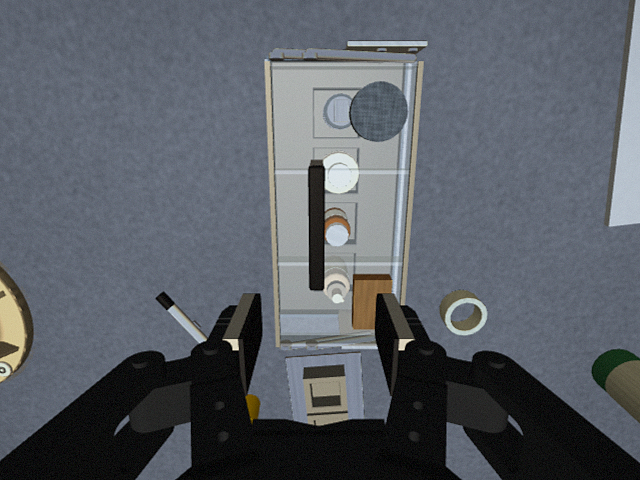

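The last view shows the tray closed with its handle back at (0.4757, 0.169), top at 159 mm. All four pieces stand upright beneath it, and both items are still on the tray.

```bash
python3 -c "
from workcell import env
print(env.hand_in())"
```

```text
the job is handed in; nothing more can be done
None
```

The job is done and handed in at about 48 s: the tray was swung back, the four pieces stand upright in reverse order (left to right: scope, valve, vial, spray), and the tray is closed over them and released.

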